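# Dock the handheld meter in its sloping charging cradle

## Task

Put the handheld meter, which lies on the bench, back in its sloping charging dock, screen outward. Its wide toe goes fully home under the lip at the low end, then its head is pressed down, firmly but without forcing it, until the spring catch has snapped over its tongue and it lies flat on the cradle. Leave the other equipment where it stands.

Things in the scene. Friction and masses are not known exactly. Their poses are not given: they have to be found in the camera images.
- meter: Loose handheld meter lying screen up: white housing 144 x 48 (grip across this) x 34 mm thick, about 0.3 kg. Grey tabs, 8 mm thick, level with its underside, stick out of both ends: toe at -x (key end), tongue at +x (screen end); 166 mm long overall. Origin: centre of the underside; x along the length towards the tongue, z out of the screen face
- meter_toe (a point): Middle of the lower outer edge of the meter's toe, 83 mm from its origin towards -x. The toe is 48 mm wide, 11 mm long, 8 mm thick
- meter_head (a point): Middle of the lower outer edge of the meter's tongue, 83 mm from its origin towards +x. The tongue is 24 mm wide, 11 mm long, 8 mm thick
- dock: The dock's base, fixed to the bench: white plate 190 x 90 x 16 mm with posts under the cradle. Origin: centre of its underside; its low end is towards its -x
- cradle: Grey cradle on the dock, rising at 25 degrees towards its +x. Origin: where bed and toe stop meet, on the centre line; x up the slope, y across, z out of the bed. Bed: rail 30 mm wide, surface z = 0, x = 0 to 156 mm, 66 mm wide over x = 0 to 30. Toe stop wall at x = 0. Seated, the meter's origin is at x = 83, y = 0, z = 0 mm, its axes along the cradle's
- cradle_lip (a point): Middle of the lip's lower edge, at cradle x = 7, z = 12 mm. The lip is 66 mm wide and covers x = -8 to 7, z = 12 to 18 mm: the toe slides under it, easily with the head raised 5 to 9 degrees off the bed. Cheeks with inner faces at y = +-27 mm, 6 mm thick, 18 mm high, run from x = 0 to 30 and flare outward to x = 44
- catch (a joint): Angle of the steel spring catch at the cradle's high end (rad): 0 = at rest, about 0.13 = pushed out far enough to let the tongue pass. With the toe home the tongue first rests on the nose, head about 6 degrees high; pressing the head towards the bed with about 5 to 15 N snaps it in. Hinge at cradle x = 172, z = -25 mm
- catch_nose (a point): Tip of the catch's nose, 28 mm wide; at rest at cradle x = 161.5, z = 12 mm; a steep ramp rises from it outward to x = 167, z = 23.5 mm. The snapped-in tongue lies below it
- dishes: Bystander: stack of two clear petri dishes, 90 mm across, 31 mm high. Origin under its centre
- mixer: Bystander: white vortex mixer 130 x 100 mm, 120 mm high with its grey cup. Origin under its centre
- spinner: Bystander: mini centrifuge, 150 mm across, 112 mm high, white base and dark domed lid. Origin under its centre
- wash: Bystander: white bottle, 64 mm across, 160 mm high. Origin under its centre
Things that resemble listed ones, but are neither listed nor needed, are in the scene too. What is shaped like the dock but green, orange or turquoise is not meant.

How it is judged:
By the outcome, as a careful person would: the job done as asked, in the order asked, and still so for the second after the job is handed in, with the robot touching nothing.
It also fails if it takes over 51 s, if anything falls off the work surface, if the arm or the gripper's body presses on something with over 40 N, if the wrist force passes 120 N, or if a joint passes its speed limit or range.

## Robot

A 6-joint arm with a two-finger parallel gripper is mounted at the origin on the work surface. World frame = base frame: x ahead of the robot, y to its left, z up, the work surface at z = 0. Lengths are in mm, angles in rad, forces in N, time in s.
With the tool pointing down it reaches from about 350 to 725 mm from the base axis. Payload 6 kg.
Tool frame: the origin (TCP) lies midway between the tips of the shut fingers; the grasp point (between the pads) lies 19 mm behind it; z points along the fingers, y is the line along which they close (so a half turn about z gives the same grasp; the last joint's range is limited). The gripper opens to 85 mm and grips with 20 to 120 N. Pads are 22 mm wide; open, the fingers measure 114 mm over their backs; the gripper's body (76 mm by 85 mm) begins 54 mm behind the grasp point. The pads swing forward as they close: fully open they stand 13 mm farther back than shut.
Start: joints at [1.461, 0.04, 0.085, 0, -1.615, -0.334], TCP at [257.597, 541.865, 231.261] pointing down, gripper open.
Joint ranges: [-2.56, 2.56], [-1.29, 2.01], [-1.08, 1.49], [-3.29, 1.98], [-2.81, -0.18], [-2.99, 2.99]. Speed limits (rad/s): [2.57, 2.57, 3.01, 3.14, 3.14, 3.14].

## Interface

Orientations are given as a 3x3 rotation matrix whose columns are the frame's x, y, z axes.
In Python, from bench import manip gives the robot as it stands. The module is installed in compiled form; this text tells all that it offers.
- The arm moves only by the tool apply_moves, never from a script. Its argument "targets" is a list of rows, each an object with "translation": the shift along the tool's x, y, z in cm, a list of three; "turn": the turn, a rotation vector about the tool's x, y, z in degrees, a list of three; "jaw": the finger opening in cm, from 0 to 8.54. A call has 1 to 10 rows; each row is the pose to reach, as a shift and turn from the pose commanded when the call began, along the tool's axes at that moment; what a row does not reach only later rows make up. A row lasts 1/10 s, in which the tool goes at most 50 mm and 8.59 degrees, less where a joint would pass 70% of its speed; a pose out of reach is approached as far as the arm can. A call with a gripper value outside its range is refused whole. The fingers move at their own pace and stop on an object; "force" is the grip in N (left out, the last holds). Time passes only in rows, so rows that repeat a pose let the fingers close. It gives the time, the measured TCP pose, the force, the opening and the grip force at its end, in the units of the state.
- manip.get_obs(): the state, without advancing time (a new reading comes with each control period).
- manip.get_image(name): name is "scene" or "top" or "wrist"; returns (picture, depth): 400x640x3 uint8, blue, green, red; 400x640 float32, mm along the optical axis (not along the pixel's ray), 0 where there is no reading.
- manip.camera_model(name): a dict with "K" (3x3 intrinsics, pixels), "k1" (the pictures are not rectified: a ray, as slopes to the right and down, at radius r is drawn at 1 + k1 r^2 times it, then the intrinsics apply), "T" (4x4, takes a point from camera to world coordinates); the wrist camera has in their place "T_tool_cam" (4x4, takes a point from camera to tool coordinates, whose origin is the TCP and whose axes are the flange's). Camera axes: x right, y up, looking along -z (the intrinsics and any distortion apply to the point x, -y, -z); pixel columns grow to the right and rows downward; lengths in mm; the calibration is good to about 2 mm. A picture is of the moment at which its call begins: read the wrist's pose just before it. camera_model takes no time and is no camera call.
- manip.sign_off(): hands the job in; it is judged then, once.
Trained networks look in the newest picture that a camera, given by its name, has taken for a name from the list of things; names that differ only in an ending like _2 or _b are one class to them, and where a whole thing is asked for, a point or a joint stands for the part that bears it (a point fixed in the world has none). Each returns a list of dicts, best first, with "confidence" (0 to 1); they miss things now and then, are a little off and sometimes report something else, mostly with a low value. They report only what shows in the picture. A call takes as long as a camera call. They do not tell look-alikes from the thing itself.
- manip.recognise(name, camera): "uv" ([column, row] in pixels, amid what is visible of it).
The state is a dict: "time_s": time; "qpos": joint angles; "joint_velocities": joint speeds; "joint_efforts": joint torques, N m; "position": TCP position; "eef_rot": TCP orientation; "force": force on the tool from outside, world axes, zero at the start; "wrist_torque": the same for the moment, N m; "finger_gap": opening from 0.0 (shut) to 1.0 (fully open); "grip_force": force on a finger pad.
Only numpy, scipy, OpenCV 4.12 (cv2) and the standard library are available. Lean on these libraries where they do the work, as an engineer would, in place of code of your own. Each camera call takes 0.05 s, during which the arm holds its last target. There are 200 camera calls.

## Working session

There is one attempt and no reset: what is moved stays moved. The work goes in short steps, Python scripts to look and compute and a tool call to move; the robot and the scene stay as the last step left them, time stands still between calls to the robot, and variables do not carry over. Pictures are saved under pics/ and viewed, at most 10 in all, crops included, and the job is handed in when it is done.

Besides the shell and the picture viewer there is one more tool, called after ">>>" by a JSON object that holds its "api" and its "payload", one argument or row to a line. apply_moves: Moves the arm, as the interface text tells. Its arguments: {"type":"object","properties":{"targets":{"type":"array","items":{"type":"object","properties":{"translation":{"type":"array","items":{"type":"number"}},"turn":{"type":"array","items":{"type":"number"}},"jaw":{"type":"number"}}}},"force":{"type":"number"}},"required":["targets"]}

```bash
mkdir -p pics; cat > h.py <<'E'
import numpy as np, cv2
from bench import manip
def grab(cam,fn=None):
    o=manip.get_obs(); im,d=manip.get_image(cam)
    if fn: cv2.imwrite('pics/'+fn,im)
    m=manip.camera_model(cam)
    if cam=='wrist':
        T=np.eye(4); T[:3,:3]=o['eef_rot']; T[:3,3]=o['position']; T=T@np.array(m['T_tool_cam'])
    else: T=np.array(m['T'])
    return im,d,np.array(m['K']),m['k1'],T
def rays(uv,K,k1):
    uv=np.atleast_2d(np.array(uv,float)); s=np.c_[(uv[:,0]-K[0,2])/K[0,0],(uv[:,1]-K[1,2])/K[1,1]]
    u=s.copy()
    for _ in range(20): u=s/(1+k1*(u**2).sum(1,keepdims=True))
    return u
def pts(uv,z,K,k1,T):
    u=rays(uv,K,k1); z=np.atleast_1d(z)[:,None]
    return np.c_[u[:,:1]*z,-u[:,1:]*z,-z]@T[:3,:3].T+T[:3,3]
def cloud(d,K,k1,T):
    v,u=np.mgrid[:400,:640]; P=pts(np.c_[u.ravel(),v.ravel()],d.ravel(),K,k1,T).reshape(400,640,3); P[d==0]=np.nan; return P
def proj(p,K,k1,T):
    c=(np.atleast_2d(p)-T[:3,3])@T[:3,:3]; u=np.c_[c[:,0],-c[:,1]]/-c[:,2:]
    u=u*(1+k1*(u**2).sum(1,keepdims=True)); return u@K[:2,:2].T+K[:2,2]
E
python3 - <<'E'
from h import *
np.set_printoptions(suppress=True,precision=1)
for c in('top','scene'):
    im,d,K,k1,T=grab(c,c+'.png'); P=cloud(d,K,k1,T)
    print(c,K[0,0],k1,T)
    for n in('meter','meter_toe','meter_head','dock','cradle','cradle_lip','catch_nose','dishes','mixer','spinner','wash'):
        for r in manip.recognise(n,c)[:3]:
            u,v=np.round(r['uv']).astype(int); print(n,r['uv'],round(r['confidence'],2),P[v,u])
E
```

```text
top 404.0562940137059 -0.0008416126908045397 [[   0.     1.    -0.2  305.4]
 [  -1.     0.     0.    -7. ]
 [   0.     0.2    1.  1337.9]
 [   0.     0.     0.     1. ]]
meter [269.8, 214.2] 0.64 [505.8 156.7  29.6]
meter_toe [268.4, 212.7] 0.72 [507.7 162.1  38.9]
meter_head [270.3, 216.7] 0.87 [495.8 156.3  30.4]
dock [390.9, 206.5] 0.79 [ 527.9 -234.8   60.2]
dock [380.1, 285.9] 0.66 [ 277.1 -191.5   69.4]
dock [370.2, 129.3] 0.62 [ 785.6 -172.2   67.3]
cradle [240.1, 297.3] 0.94 [243.1 238.6  58.9]
cradle [481.5, 285.4] 0.91 [ 280.2 -511.2   53.6]
cradle [372.0, 131.1] 0.82 [ 780.7 -179.4   61.5]
cradle_lip [383.5, 293.9] 0.92 [ 252.6 -205.5   54. ]
cradle_lip [239.4, 294.5] 0.81 [252.5 240.3  67.8]
cradle_lip [374.5, 131.4] 0.8 [nan nan nan]
catch_nose [478.1, 253.4] 0.67 [ 375.1 -479.7  121.2]
catch_nose [379.7, 261.4] 0.65 [ 350.7 -184.6  129.7]
catch_nose [389.7, 175.7] 0.4 [ 611.  -223.4  123.9]
dishes [308.4, 139.2] 0.83 [762.2  34.2  33.2]
mixer [159.9, 211.8] 0.75 [502.2 492.6  90. ]
mixer [391.9, 174.1] 0.35 [ 617.3 -229.7  124.1]
spinner [479.4, 208.7] 0.68 [ 511.4 -499
[... 573 characters left out ...]
k [421.7, 231.4] 0.61 [272.  240.   26.8]
cradle [354.2, 155.0] 0.91 [ 269.6 -201.1   62.2]
cradle [240.0, 206.4] 0.9 [ 785.  -180.    63.6]
cradle [289.6, 168.1] 0.88 [ 498.9 -334.8   -2.2]
cradle_lip [351.1, 154.6] 0.96 [ 282.4 -204.2   65.7]
cradle_lip [237.9, 209.8] 0.66 [ 797.7 -171.7   56.8]
cradle_lip [422.5, 222.3] 0.61 [276.  234.7  72.3]
catch_nose [270.7, 174.3] 0.63 [ 627.6 -232.8  105.1]
catch_nose [412.7, 226.9] 0.63 [343.8 261.1 112.5]
catch_nose [293.5, 120.4] 0.59 [ 390.7 -485.2  107.6]
dishes [275.8, 250.6] 0.79 [757.9  49.8  29.6]
mixer [414.6, 317.3] 0.87 [547.5 525.7 102.5]
spinner [264.1, 140.4] 0.92 [ 546.1 -466.4   76.9]
wash [236.7, 167.0] 0.72 [ 719.3 -343.3   99.9]
```

View pics/top.png

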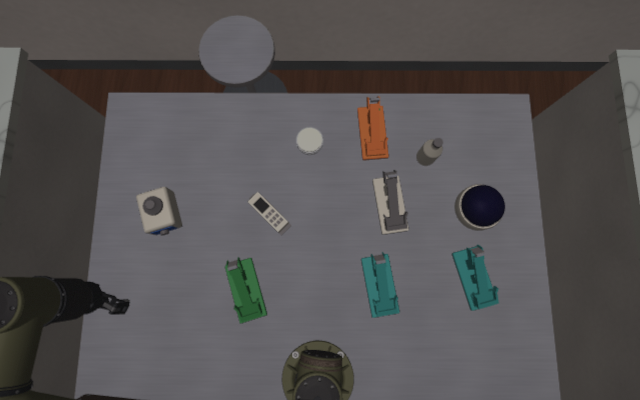

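View pics/scene.png

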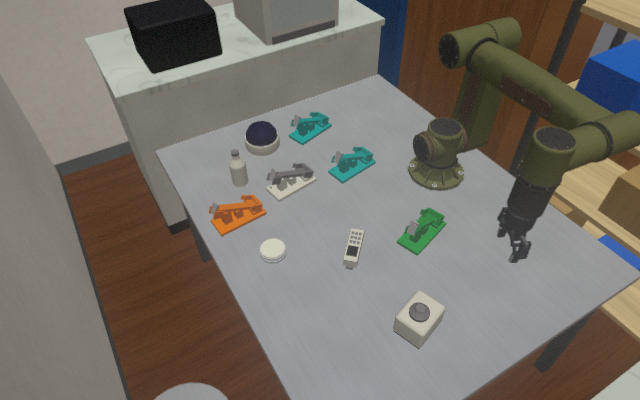

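The top view shows the white dock with the grey cradle at about (391,205), high end and catch pointing up to (390,175). The meter is at (269,212), with its screen end at upper left. The scene view confirms this. Next I'll get rough poses.

```bash
cat >> h.py <<'E'
from scipy.spatial.transform import Rotation as Ro
def plan(p,R):
    o=manip.get_obs(); R0=np.array(o['eef_rot']); 
    print('shift cm',np.round(R0.T@(np.array(p)-o['position'])/10,2),'turn',np.round(np.degrees(Ro.from_matrix(R0.T@R).as_rotvec()),2))
def down(yaw): # tool x axis at world yaw (deg), z down
    c,s=np.cos(np.radians(yaw)),np.sin(np.radians(yaw)); return np.array([[c,s,0],[s,-c,0],[0,0,-1.]])
E
python3 - <<'E'
from h import *
np.set_printoptions(suppress=True,precision=2)
im,d,K,k1,T=grab('top'); P=cloud(d,K,k1,T)
for n,(u0,u1,v0,v1),lo,hi in(('meter',(240,300,185,240),20,60),('dock',(365,415,165,245),8,30)):
    S=P[v0:v1,u0:u1]; m=(S[...,2]>lo)&(S[...,2]<hi); q=S[m][:,:2].astype(np.float32); print(n,m.sum(),cv2.minAreaRect(q),np.median(S[m][:,2]))
    print('bench',np.nanmedian(P[v0:v1,u0:u1,2][S[...,2]<8]))
print(manip.camera_model('wrist')); o=manip.get_obs(); print(o['eef_rot'],o['position'])
E
```

```text
meter 652 ((512.6065673828125, 166.31298828125), (143.8112335205078, 48.080623626708984), 46.2547607421875) 33.415265573353395
bench -0.3629035616133933
dock 738 ((539.4273071289062, -224.5314178466797), (189.27169799804688, 119.52561950683594), 7.8040337562561035) 15.215472376261232
bench -0.43936208825959966
{'K': array([[351.2 ,   0.  , 322.63],
       [  0.  , 351.2 , 201.75],
       [  0.  ,   0.  ,   1.  ]]), 'k1': -0.06353038188834192, 'T_tool_cam': array([[  -0.  ,    0.94,    0.33,   84.11],
       [   1.  ,    0.  ,   -0.  ,   -0.47],
       [  -0.  ,    0.33,   -0.94, -142.53],
       [   0.  ,    0.  ,    0.  ,    1.  ]])}
[[ 0.9  -0.43 -0.  ]
 [-0.43 -0.9  -0.  ]
 [ 0.    0.   -1.  ]] [257.6  541.88 231.27]
```

```bash
python3 - <<'E'
from h import *
plan([512.6,166.3,130],down(46.25))
E
```

```text
shift cm [39.16 22.97 10.13] turn [  0.     0.   -71.68]
```

>>> {"api": "apply_moves", "payload": {
  "targets": [
    {"translation": [39.16,22.97,10.13],"turn": [0,0,-71.68],"jaw": 8.5},
    {"translation": [39.16,22.97,10.13],"turn": [0,0,-71.68],"jaw": 8.5},
    {"translation": [39.16,22.97,10.13],"turn": [0,0,-71.68],"jaw": 8.5},
    {"translation": [39.16,22.97,10.13],"turn": [0,0,-71.68],"jaw": 8.5},
    {"translation": [39.16,22.97,10.13],"turn": [0,0,-71.68],"jaw": 8.5},
    {"translation": [39.16,22.97,10.13],"turn": [0,0,-71.68],"jaw": 8.5},
    {"translation": [39.16,22.97,10.13],"turn": [0,0,-71.68],"jaw": 8.5},
    {"translation": [39.16,22.97,10.13],"turn": [0,0,-71.68],"jaw": 8.5},
    {"translation": [39.16,22.97,10.13],"turn": [0,0,-71.68],"jaw": 8.5},
    {"translation": [39.16,22.97,10.13],"turn": [0,0,-71.68],"jaw": 8.5}
  ]
}}

```text
time_s: 2.25
position: [513.5, 163.9, 129.5]
eef_rot: [[0.69, 0.724, -0.0], [0.724, -0.69, -0.0], [-0.0, 0.0, -1.0]]
force: [0.8, 0.2, -0.5]
finger_gap: 0.995
grip_force: 0.0
```

```bash
python3 - <<'E'
from h import *
np.set_printoptions(suppress=True,precision=2)
im,d,K,k1,T=grab('wrist','w1.png'); P=cloud(d,K,k1,T)
m=(P[...,2]>25)&(P[...,2]<45)&(np.hypot(P[...,0]-513,P[...,1]-166)<100)
q=P[m]; r=cv2.minAreaRect(q[:,:2].astype(np.float32)); print(m.sum(),r,np.median(q[:,2]),np.nanmedian(P[P[...,2]<8][:,2]))
a=np.radians(46.25); ax=np.array([np.cos(a),np.sin(a)])
m2=(P[...,2]>4)&(P[...,2]<45)&(np.hypot(P[...,0]-513,P[...,1]-166)<110); s=(P[m2][:,:2]-[512.6,166.3])@ax; print(np.percentile(s,[.2,1,99,99.8]))
o=manip.get_obs();print(o['position'],np.degrees(np.arctan2(o['eef_rot'][1][0],o['eef_rot'][0][0])))
E
```

```text
12686 ((514.9431762695312, 166.450439453125), (144.06854248046875, 48.26483917236328), 45.6493034362793) 34.1747119026124 -0.0057712636277074125
[-69.45 -67.34  82.08  84.8 ]
[514.42 160.78 127.92] 46.090676625565024
```

View pics/w1.png

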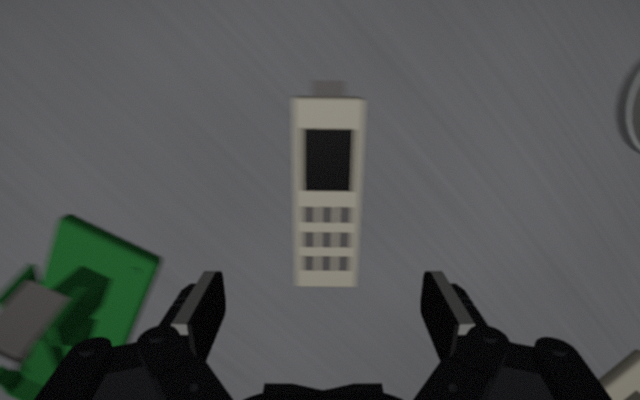

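The wrist view shows the meter at column 328, keys at rows 205–275 and screen at rows 128–190. The tongue is at the top, at (327,88). I'll check whether the arm has settled, then descend.

```bash
python3 - <<'E'
from h import *
o=manip.get_obs();print(o['time_s'],o['position'],o['joint_velocities'],o['qpos'])
plan([514.5,166.4,60],down(45.8))
E
```

```text
2.3 [514.4215525  160.78050286 127.91799826] [ 0.07610016 -0.01931804 -0.01139239 -0.01734657 -0.02961952 -0.15474162] [ 6.76621338e-01 -1.08264653e-01 -2.48156604e-01  7.33599776e-04
 -1.43395390e+00  1.69850839e+00]
shift cm [ 0.43 -0.39  6.79] turn [0.02 0.18 0.29]
```

>>> {"api": "apply_moves", "payload": {
  "targets": [
    {"translation": [0.14,0.13,4],"turn": [0,0,0.4],"jaw": 8.5},
    {"translation": [0.14,0.13,7],"turn": [0,0,0.4],"jaw": 8.5},
    {"translation": [0.14,0.13,7],"turn": [0,0,0.4],"jaw": 8.5},
    {"translation": [0.14,0.13,7],"turn": [0,0,0.4],"jaw": 8.5},
    {"translation": [0.14,0.13,7],"turn": [0,0,0.4],"jaw": 8.5}
  ]
}}

```text
time_s: 2.8
position: [515.7, 167.1, 62.5]
eef_rot: [[0.696, 0.718, 0.003], [0.718, -0.696, 0.001], [0.003, 0.002, -1.0]]
force: [0.1, -0.2, 0.1]
finger_gap: 0.998
grip_force: 0.0
```

```bash
python3 - <<'E'
from h import *
np.set_printoptions(suppress=True,precision=2)
im,d,K,k1,T=grab('wrist'); P=cloud(d,K,k1,T)
m=(P[...,2]>25)&(P[...,2]<45)&(np.hypot(P[...,0]-513,P[...,1]-166)<100)
q=P[m]; r=cv2.minAreaRect(q[:,:2].astype(np.float32)); print(m.sum(),r,np.median(q[:,2]))
o=manip.get_obs();print(o['position'],np.degrees(np.arctan2(o['eef_rot'][1][0],o['eef_rot'][0][0])),o['joint_velocities'])
E
```

```text
21427 ((515.0523681640625, 166.40208435058594), (143.98863220214844, 48.54443359375), 45.69084930419922) 34.16730077681808
[515.65 167.18  62.51] 45.888324722133376 [ 0.   -0.   -0.   -0.    0.01  0.  ]
```

>>> {"api": "apply_moves", "payload": {
  "targets": [
    {"translation": [-0.05,0,4.5],"jaw": 8.5},
    {"translation": [-0.05,0,5.8],"jaw": 8.5},
    {"translation": [-0.05,0,5.8],"jaw": 8.5},
    {"translation": [-0.05,0,5.8],"jaw": 3.5},
    {"translation": [-0.05,0,5.8],"jaw": 3.5},
    {"translation": [-0.05,0,5.8],"jaw": 3.5},
    {"translation": [-0.05,0,5.8],"jaw": 3.5},
    {"translation": [-0.05,0,5.8],"jaw": 3.5},
    {"translation": [-0.05,0,5.8],"jaw": 3.5}
  ],
  "force": 50
}}

```text
invalid input
```

>>> {"api": "apply_moves", "payload": {
  "targets": [
    {"translation": [-0.05,0,4.5],"turn": [0,0,0],"jaw": 8.5},
    {"translation": [-0.05,0,5.8],"turn": [0,0,0],"jaw": 8.5},
    {"translation": [-0.05,0,5.8],"turn": [0,0,0],"jaw": 8.5},
    {"translation": [-0.05,0,5.8],"turn": [0,0,0],"jaw": 3.5},
    {"translation": [-0.05,0,5.8],"turn": [0,0,0],"jaw": 3.5},
    {"translation": [-0.05,0,5.8],"turn": [0,0,0],"jaw": 3.5},
    {"translation": [-0.05,0,5.8],"turn": [0,0,0],"jaw": 3.5},
    {"translation": [-0.05,0,5.8],"turn": [0,0,0],"jaw": 3.5},
    {"translation": [-0.05,0,5.8],"turn": [0,0,0],"jaw": 3.5}
  ],
  "force": 50
}}

```text
time_s: 3.75
position: [515.4, 166.6, 4.1]
eef_rot: [[0.696, 0.718, 0.003], [0.718, -0.696, 0.001], [0.003, 0.001, -1.0]]
force: [-1.5, 0.0, 6.9]
finger_gap: 0.551
grip_force: 54.4
```

```bash
cat >> h.py <<'E'
def Rcr(yaw,pitch):
    return Ro.from_euler('ZY',[yaw,-pitch],degrees=True).as_matrix()
def Rt(yaw,pitch): return Rcr(yaw,pitch)@np.diag([1.,-1,-1])
E
python3 - <<'E'
from h import *
print(Rcr(8,25)); plan([525,-105,180],Rt(8,25))
E
```

```text
[[ 8.97487662e-01 -1.39173101e-01 -4.18505370e-01]
 [ 1.26133665e-01  9.90268069e-01 -5.88170940e-02]
 [ 4.22618262e-01  6.93889390e-18  9.06307787e-01]]
shift cm [-18.78  19.62 -17.61] turn [-8.24 23.88 37.26]
```

>>> {"api": "apply_moves", "payload": {
  "targets": [
    {"translation": [0,0,-4],"turn": [0,0,0],"jaw": 3.5},
    {"translation": [0,0,-8],"turn": [0,0,0],"jaw": 3.5},
    {"translation": [0,0,-10],"turn": [0,0,0],"jaw": 3.5},
    {"translation": [0,0,-10],"turn": [0,0,0],"jaw": 3.5},
    {"translation": [0,0,-10],"turn": [0,0,0],"jaw": 3.5}
  ]
}}

```text
time_s: 4.25
position: [513.6, 166.1, 101.0]
eef_rot: [[0.697, 0.717, -0.001], [0.717, -0.697, 0.0], [-0.001, -0.001, -1.0]]
force: [-0.6, -0.1, -3.0]
finger_gap: 0.55
grip_force: 53.6
```

```bash
python3 - <<'E'
from h import *
plan([525,-105,180],Rt(8,25))
E
```

```text
shift cm [-18.65  19.69  -7.91] turn [-8.31 24.14 37.22]
```

>>> {"api": "apply_moves", "payload": {
  "targets": [
    {"translation": [-6,6.5,-5],"turn": [-2.8,8,12.4],"jaw": 3.5},
    {"translation": [-12,13,-7.9],"turn": [-5.6,16,25],"jaw": 3.5},
    {"translation": [-18.65,19.7,-7.9],"turn": [-8.3,24.1,37.2],"jaw": 3.5},
    {"translation": [-18.65,19.7,-7.9],"turn": [-8.3,24.1,37.2],"jaw": 3.5},
    {"translation": [-18.65,19.7,-7.9],"turn": [-8.3,24.1,37.2],"jaw": 3.5},
    {"translation": [-18.65,19.7,-7.9],"turn": [-8.3,24.1,37.2],"jaw": 3.5},
    {"translation": [-18.65,19.7,-7.9],"turn": [-8.3,24.1,37.2],"jaw": 3.5},
    {"translation": [-18.65,19.7,-7.9],"turn": [-8.3,24.1,37.2],"jaw": 3.5},
    {"translation": [-18.65,19.7,-7.9],"turn": [-8.3,24.1,37.2],"jaw": 3.5},
    {"translation": [-18.65,19.7,-7.9],"turn": [-8.3,24.1,37.2],"jaw": 3.5}
  ]
}}

```text
time_s: 5.25
position: [525.5, -104.0, 179.7]
eef_rot: [[0.898, 0.141, 0.417], [0.129, -0.99, 0.059], [0.421, 0.001, -0.907]]
force: [0.2, -0.1, -3.1]
finger_gap: 0.556
grip_force: 53.5
```

```bash
python3 - <<'E'
from h import *
np.set_printoptions(suppress=True,precision=2)
o=manip.get_obs(); print(o['position'],o['eef_rot'],np.abs(o['joint_velocities']).max(),o['qpos'])
im,d,K,k1,T=grab('wrist','w2.png'); np.savez('w2.npz',im=im,d=d,K=K,k1=k1,T=T); P=cloud(d,K,k1,T)
m=(P[...,2]>8)&(P[...,2]<24)&(P[...,1]<-150)&(P[...,0]>420)&(P[...,0]<660)&(P[...,1]>-310)
print(m.sum(),cv2.minAreaRect(P[m][:,:2].astype(np.float32)),np.median(P[m][:,2]))
for n in('cradle','cradle_lip','catch_nose'):
    for r in manip.recognise(n,'wrist')[:2]:
        u,v=np.round(r['uv']).astype(int); print(n,r['uv'],round(r['confidence'],2),P[v,u])
E
```

```text
[ 525.53 -103.95  179.66] [[ 0.9   0.14  0.42]
 [ 0.13 -0.99  0.06]
 [ 0.42  0.   -0.91]] 0.007357380572570704 [ 0.2  -0.53 -0.55  0.03 -1.12  1.51]
6935 ((562.0035400390625, -236.06692504882812), (152.96206665039062, 90.55223846435547), 8.86776065826416) 15.908829207373685
cradle [501.2, 229.3] 0.95 [ 566.45 -235.33   80.08]
cradle [449.7, 37.3] 0.59 [ 740.89 -192.55   42.54]
cradle_lip [447.8, 36.9] 0.9 [ 740.91 -190.83   42.04]
cradle_lip [497.7, 225.2] 0.73 [ 569.1  -232.35   80.75]
catch_nose [521.7, 150.1] 0.87 [ 615.12 -221.49  126.17]
```

View pics/w2.png

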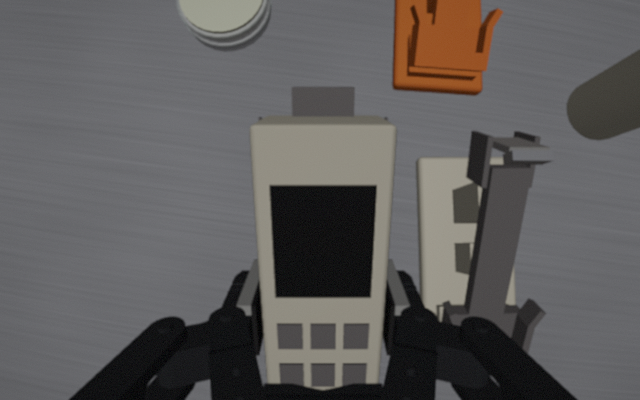

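The view shows the meter held straight, with its tongue at (323,100). The white dock's rail runs from (475,310) to (505,165), and the catch is at (520,148). A finger hides the lip, so I'll shift back and sideways to see it.

>>> {"api": "apply_moves", "payload": {
  "targets": [
    {"translation": [-3.6,-4.8,-5],"turn": [0,0,0],"jaw": 3.5},
    {"translation": [-3.6,-4.8,-5],"turn": [0,0,0],"jaw": 3.5},
    {"translation": [-3.6,-4.8,-5],"turn": [0,0,0],"jaw": 3.5},
    {"translation": [-3.6,-4.8,-5],"turn": [0,0,0],"jaw": 3.5},
    {"translation": [-3.6,-4.8,-5],"turn": [0,0,0],"jaw": 3.5}
  ]
}}

```text
time_s: 5.95
position: [465.8, -64.8, 210.5]
eef_rot: [[0.897, 0.14, 0.418], [0.127, -0.99, 0.059], [0.422, 0.001, -0.906]]
force: [-0.5, -0.5, -3.1]
finger_gap: 0.552
grip_force: 53.9
```

```bash
cat > fit.py <<'E'
from h import *
np.set_printoptions(suppress=True,precision=2)
o=manip.get_obs(); print(o['position'],np.abs(o['joint_velocities']).max())
im,d,K,k1,T=grab('wrist','w3.png'); np.savez('w3.npz',im=im,d=d,K=K,k1=k1,T=T); P=cloud(d,K,k1,T)
box=(P[...,1]<-165)&(P[...,0]>400)&(P[...,0]<660)&(P[...,1]>-310)
m=(P[...,2]>8)&(P[...,2]<20)&box
r=cv2.minAreaRect(P[m][:,:2].astype(np.float32)); print(m.sum(),r,np.median(P[m][:,2]))
(cx,cy),(w,h),a=r; yaw=a if w>h else a-90
D=Ro.from_euler('Z',yaw,degrees=True).as_matrix(); Q=(P-[cx,cy,0])@D  # dock frame
q=Q[box&(Q[...,2]>20)&(np.abs(Q[...,1])<12)]
# bed plane: z = t*x+c, robust
x,z=q[:,0],q[:,2]; res=z-np.tan(np.radians(25))*x; hst,e=np.histogram(res,bins=np.arange(res.min(),res.max(),1)); c=e[hst.argmax()]+.5
for _ in range(3):
    k=np.abs(z-np.tan(np.radians(25))*x-c)<2.5; c=np.median((z-np.tan(np.radians(25))*x)[k])
print('yaw',yaw,'c',c,'slope',np.degrees(np.arctan(np.polyfit(x[k],z[k],1)[0])),k.sum())
s,t=np.sin(np.radians(25)),np.cos(np.radians(25))
# slope coords
U=np.stack([Q[...,0]*t+(Q[...,2]-c)*s,Q[...,1],-Q[...,0]*s+(Q[...,2]-c)*t],-1)
rail=U[box&(np.abs(U[...,2])<2)&(np.abs(U[...,1])<25)]
for lo in range(-60,160,10):
    b=box&(U[...,0]>lo)&(U[...,0]<lo+10)&(Q[...,2]>22)
    r_=b&(np.abs(U[...,2])<2.5)&(np.abs(U[...,1])<45)
    if b.sum(): print(lo,b.sum(),'all z',np.percentile(U[b][:,2],[2,50,98]),'bed y',np.percentile(U[r_][:,1],[2,98]) if r_.sum() else '')
    h_=b&(U[...,2]>8)&(np.abs(U[...,1])<60)
    if h_.sum(): print('   hi y',np.percentile(U[h_][:,1],[2,98]),'z',np.percentile(U[h_][:,2],[2,50,98]),'x',np.percentile(U[h_][:,0],[1,99]))
np.savez('fit.npz',cx=cx,cy=cy,yaw=yaw,c=c)
E
python3 fit.py
```

```text
[465.79 -64.83 210.46] 0.01765092848625277
6126 ((543.07275390625, -238.61366271972656), (190.0290985107422, 90.10597229003906), 8.384946823120117) 15.824049378394136
yaw 8.384946823120117 c 68.63315716894844 slope 24.952059861638375 4163
-60 915 all z [-10.63   0.43  18.73] bed y [-28.78  31.67]
   hi y [-33.63  32.75] z [ 8.3  17.14 19.05] x [-59.9  -50.08]
-50 736 all z [-9.17  1.18 18.73] bed y [-32.48  14.53]
   hi y [-37.64  37.01] z [ 8.69 17.24 18.98] x [-49.9  -40.08]
-40 533 all z [-10.88   0.25  18.2 ] bed y [-34.07  22.67]
   hi y [-39.46  38.53] z [ 8.24 14.29 19.  ] x [-39.97 -36.74]
-30 476 all z [-37.52  -0.42   1.25] bed y [-15.47  14.  ]
-20 542 all z [-42.14  -0.59   1.07] bed y [-14.96  13.93]
-10 541 all z [-40.72  -0.69   1.04] bed y [-15.29  14.01]
0 467 all z [-53.7   -0.26   1.29] bed y [-15.42  14.47]
10 574 all z [-55.7   -0.44   1.36] bed y [-15.35  14.52]
20 668 all z [-58.74  -0.87   1.2 ] bed y [-15.37  14.43]
30 716 all z [-61.92  -1.43   1.13] bed y [-14.83  14.03]
40 695 all z [-52.09  -0.83   1.21] bed y [-15.55  13.9 ]
50 587 all z [-31.68  -0.54   1.26] bed y [-15.46  14.39]
60 711 all z [-31.35  -0.84   1.32] bed y [-15.49  14.05]
70 621 all z [-32.53  -4.35  12.21] bed y [-15.43  13.9 ]
   hi y [-14.05  11.51] z [10.7  12.01 13.68] x [79.25 79.97]
80 817 all z [-31.75  16.5   23.51] bed y [12.2  13.58]
   hi y [-14.2   13.71] z [10.75 20.95 23.77] x [80.21 89.92]
90 469 all z [-32.02  -4.76  21.43] bed y [-15.15  13.63]
   hi y [-13.95  13.44] z [ 9.51 17.25 21.7 ] x [90.04 92.52]
```

View pics/w3.png

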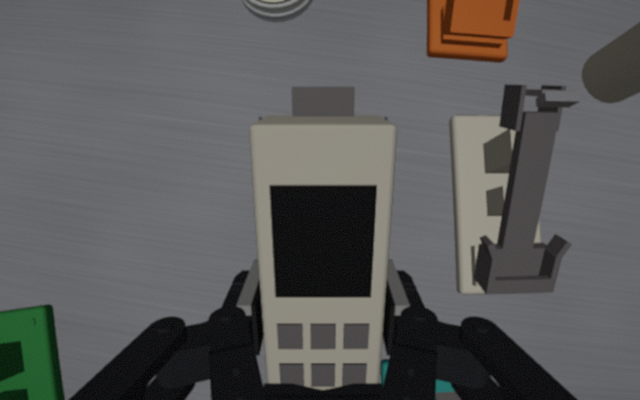

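```bash
python3 - <<'E'
from h import *
np.set_printoptions(suppress=True,precision=2)
f=np.load('fit.npz'); w=np.load('w3.npz'); P=cloud(w['d'],w['K'],float(w['k1']),w['T'])
D=Ro.from_euler('Z',float(f['yaw']),degrees=True).as_matrix(); Q=(P-[f['cx'],f['cy'],0])@D; c=f['c']
s,t=np.sin(np.radians(25)),np.cos(np.radians(25))
U=np.stack([Q[...,0]*t+(Q[...,2]-c)*s,Q[...,1],-Q[...,0]*s+(Q[...,2]-c)*t],-1)
l=U[(np.abs(U[...,1])<22)&(U[...,2]>15)&(U[...,2]<22)&(U[...,0]<-50)&(U[...,0]>-110)]
print('lip',len(l),np.percentile(l,[1,5,50,95,99],axis=0))
b=U[(np.abs(U[...,1])<12)&(np.abs(U[...,2])<3)&(U[...,0]<-50)&(U[...,0]>-110)]
print('bed low',np.percentile(b[:,0],[.5,2,10]))
b=U[(np.abs(U[...,1])<12)&(np.abs(U[...,2])<3)&(U[...,0]>40)]
print('bed high (156)',np.percentile(b[:,0],[90,98,99.5]))
n=U[(np.abs(U[...,1])<15)&(U[...,2]>9)&(U[...,0]>60)&(U[...,0]<100)]
for z in range(9,25,2):
    k=n[(n[:,2]>z)&(n[:,2]<z+2)]
    if len(k):print(z,len(k),np.percentile(k[:,0],[3,50,97]),np.percentile(k[:,1],[3,97]))
o=manip.get_obs(); R=np.array(o['eef_rot'])
# held meter in tool frame: screen face points
Tt=(P-o['position'])@R
h=Tt[(np.abs(Tt[...,1])<30)&(Tt[...,0]>0)&(Tt[...,0]<110)&(Tt[...,2]>-60)&(Tt[...,2]<20)]
for a,bb in((20,40),(40,60),(60,71),(74,82)):
    k=h[(h[:,0]>a)&(h[:,0]<bb)]; print('meter',a,np.percentile(k[:,2],[5,50,95]),np.percentile(k[:,1],[1,99]))
k=h[h[:,2]<-20]; print('house end 72:',np.percentile(k[:,0],[98,99,99.8]));k=h[h[:,2]>-12]; print('tongue end 83:',np.percentile(k[:,0],[95,98,99.5]))
E
```

```text
lip 710 [[-90.09 -21.74  15.44]
 [-89.1  -19.66  16.23]
 [-81.5   -0.26  17.96]
 [-74.62  19.94  19.  ]
 [-74.03  21.43  19.38]]
bed low [-82.38 -81.85 -78.91]
bed high (156) [71.21 74.08 74.4 ]
9 19 [81.95 89.08 92.11] [ 8.1  13.88]
11 51 [79.28 79.96 91.81] [-12.97  13.63]
13 52 [80.06 80.9  91.11] [-13.85  13.84]
15 102 [81.02 86.63 92.48] [-13.19  13.73]
17 78 [81.8  84.49 92.24] [-13.74  13.42]
19 117 [82.76 89.49 91.11] [-13.14  13.1 ]
21 224 [83.74 87.12 90.72] [-13.61  12.47]
23 50 [84.66 85.97 88.56] [-14.33  12.7 ]
meter 20 [-31.35 -30.37 -29.28] [-24.25  22.3 ]
meter 40 [-31.17 -30.12 -28.99] [-24.27  22.36]
meter 60 [-30.85 -29.83 -28.64] [-24.19  22.44]
meter 74 [-4.93 -3.9  -2.87] [-12.76  10.95]
house end 72: [70.93 71.27 71.38]
tongue end 83: [81.89 82.25 82.27]
```

```bash
cat >> h.py <<'E'
def cradle(yoff=-0.3,x0=-81.7):
    f=np.load('fit.npz'); s,t=np.sin(np.radians(25)),np.cos(np.radians(25)); D=Ro.from_euler('Z',float(f['yaw']),degrees=True).as_matrix()
    q=np.array([x0*t,yoff,x0*s+f['c']]); return D@q+[f['cx'],f['cy'],0],Rcr(float(f['yaw']),25),float(f['yaw'])
MT=np.array([-0.7,-0.9,3.7])  # meter origin in tool frame
def tcp(xe,ze,a,dy=0):
    O,R,yaw=cradle(); Rm=Rcr(yaw,25+a); org=O+R@np.array([xe,dy,ze])+Rm@np.array([83,0,0]); T=Rm@np.diag([1.,-1,-1]); return org-T@MT,T
def where():
    o=manip.get_obs(); R=np.array(o['eef_rot']); O,Rc,yaw=cradle(); Rm=R@np.diag([1.,-1,-1]); org=o['position']+R@MT
    toe=Rc.T@(org+Rm@np.array([-83,0,0])-O); rel=Rc.T@Rm
    print('toe in cradle',np.round(toe,2),'angle',np.round(Ro.from_matrix(rel).as_euler('ZYX',degrees=True),2),'F cradle',np.round(Rc.T@o['force'],1),'grip',round(o['grip_force'],1),'t',o['time_s'],'tcp',np.round(o['position'],1))
E
python3 - <<'E'
from h import *
print(cradle()); where()
for a in((22,60,10),(20,25,10)): print(tcp(*a)[0]); plan(*tcp(*a))
E
```

```text
(array([ 469.86264912, -249.70797892,   34.10524518]), array([[ 0.89661997, -0.14582311, -0.41810076],
       [ 0.13216062,  0.98931068, -0.06162751],
       [ 0.42261826,  0.        ,  0.90630779]]), 8.384946823120117)
toe in cradle [ 11.46 184.58 146.33] angle [-0.32  0.05 -0.2 ] F cradle [-1.9 -0.8 -2.3] grip 53.8 t 6.0 tcp [465.8 -65.1 210.2]
[ 530.36407006 -241.69987206  148.82052445]
shift cm [ 0.97 18.38  7.24] turn [ 0.22 10.05 -0.3 ]
[ 543.2043567  -239.80723042  116.25451538]
shift cm [ 0.77 18.37 10.74] turn [ 0.22 10.05 -0.3 ]
```

>>> {"api": "apply_moves", "payload": {
  "targets": [
    {"translation": [0.3,4.5,0],"turn": [0,3,0],"jaw": 3.5},
    {"translation": [0.6,9,0],"turn": [0,7,0],"jaw": 3.5},
    {"translation": [0.97,13.5,3],"turn": [0.22,10.05,-0.3],"jaw": 3.5},
    {"translation": [0.97,18.4,7.24],"turn": [0.22,10.05,-0.3],"jaw": 3.5},
    {"translation": [0.97,18.4,7.24],"turn": [0.22,10.05,-0.3],"jaw": 3.5},
    {"translation": [0.97,18.4,7.24],"turn": [0.22,10.05,-0.3],"jaw": 3.5},
    {"translation": [0.97,18.4,7.24],"turn": [0.22,10.05,-0.3],"jaw": 3.5},
    {"translation": [0.97,18.4,7.24],"turn": [0.22,10.05,-0.3],"jaw": 3.5}
  ]
}}

```text
time_s: 6.8
position: [530.6, -241.7, 150.3]
eef_rot: [[0.809, 0.146, 0.569], [0.12, -0.989, 0.083], [0.575, 0.001, -0.818]]
force: [-0.6, 0.2, -1.6]
finger_gap: 0.553
grip_force: 53.9
```

```bash
python3 - <<'E'
from h import *
where(); plan(*tcp(16,12,10)); plan(*tcp(14,1.5,9.5))
im,d,K,k1,T=grab('wrist','w4.png')
O,R,yaw=cradle()
for p in ([161.5,14,12],[161.5,-14,12],[167,14,23.5],[167,-14,23.5],[0,33,18],[0,-33,18]):
    u=proj(O+R@np.array(p),K,k1,T)[0]; print(p,u); cv2.circle(im,tuple(int(v) for v in u),3,(0,0,255),1)
cv2.imwrite('pics/w4.png',im)
E
```

```text
toe in cradle [22.83 -0.11 61.08] angle [  0.04 -10.1   -0.03] F cradle [-1.1  0.2 -1.2] grip 53.9 t 6.8 tcp [ 530.6 -241.7  150.3]
shift cm [-1.53 -0.01  4.73] turn [ 0.02 -0.1   0.04]
shift cm [-1.91 -0.01  5.8 ] turn [ 0.02 -0.6   0.04]
[161.5, 14, 12] [299.7103547 147.6689316]
[161.5, -14, 12] [344.30480596 147.65522064]
[167, 14, 23.5] [298.40260382 138.43039958]
[167, -14, 23.5] [345.59107834 138.41731271]
[0, 33, 18] [274.6992225  383.58392892]
[0, -33, 18] [369.57250799 383.48173745]
```

View pics/w4.png

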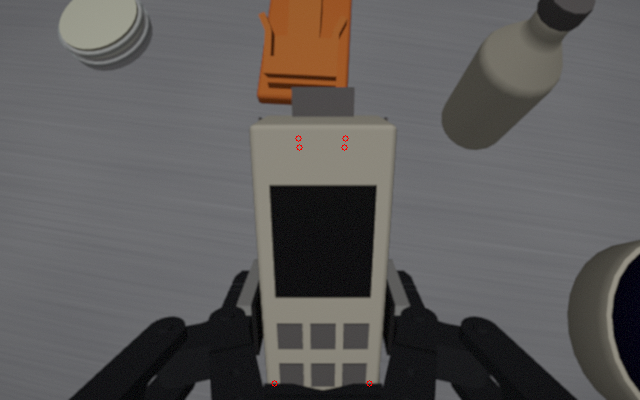

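The held meter covers the dock. The projected nose (columns 299–344, row 148) is centred under the tongue at column 323, so the lateral alignment is good. I'll lower it in front of the lip.

>>> {"api": "apply_moves", "payload": {
  "targets": [
    {"translation": [-0.8,0,2.5],"turn": [0,0,0],"jaw": 3.5},
    {"translation": [-1.53,0,4.7],"turn": [0,0,0],"jaw": 3.5},
    {"translation": [-1.7,0,5.2],"turn": [0,-0.3,0],"jaw": 3.5},
    {"translation": [-1.8,0,5.5],"turn": [0,-0.6,0],"jaw": 3.5},
    {"translation": [-1.9,0,5.8],"turn": [0,-0.6,0],"jaw": 3.5},
    {"translation": [-1.9,0,5.8],"turn": [0,-0.6,0],"jaw": 3.5},
    {"translation": [-1.9,0,5.8],"turn": [0,-0.6,0],"jaw": 3.5}
  ]
}}

```text
time_s: 7.55
position: [548.4, -239.3, 92.5]
eef_rot: [[0.815, 0.146, 0.561], [0.121, -0.989, 0.082], [0.567, 0.001, -0.824]]
force: [-1.0, -0.1, -2.5]
finger_gap: 0.552
grip_force: 53.9
```

```bash
python3 - <<'E'
from h import *
where(); plan(*tcp(7,1.5,9.2)); plan(*tcp(3,1.5,9)); 
im,d,K,k1,T=grab('scene'); P=cloud(d,K,k1,T)
cv2.imwrite('pics/s2.png',cv2.resize(im[110:230,220:380],(800,600),interpolation=cv2.INTER_CUBIC))
E
```

```text
toe in cradle [14.5  -0.27  1.88] angle [ 0.05 -9.56 -0.04] F cradle [-2.   0.  -1.9] grip 53.9 t 7.55 tcp [ 548.4 -239.3   92.5]
shift cm [-0.74 -0.02 -0.03] turn [ 0.03 -0.36  0.04]
shift cm [-1.14 -0.02 -0.07] turn [ 0.03 -0.56  0.04]
```

View pics/s2.png

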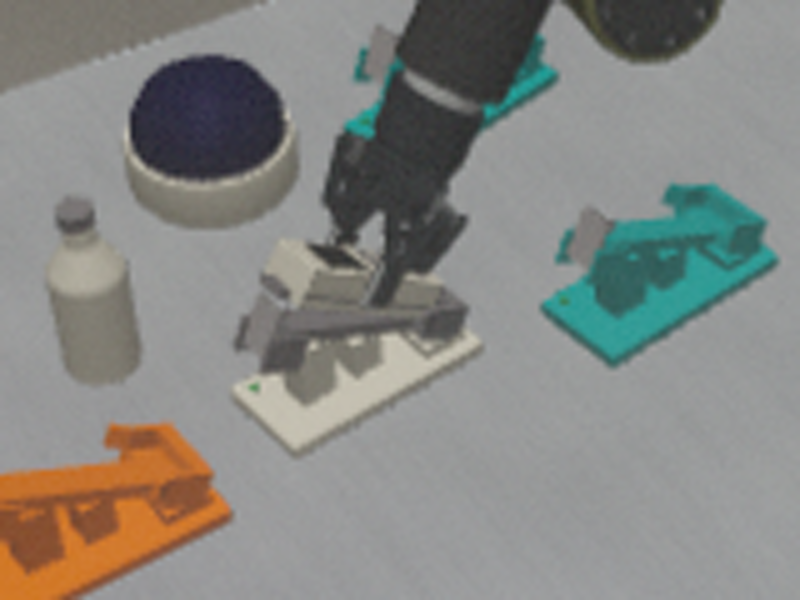

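The scene crop shows the meter lined up over the white dock, tongue just above the catch at (275,300) and toe between the cheeks near (440,300). Now I'll slide it under the lip in small steps.

>>> {"api": "apply_moves", "payload": {
  "targets": [
    {"translation": [-0.3,0,0],"turn": [0,-0.1,0],"jaw": 3.5},
    {"translation": [-0.6,0,-0.02],"turn": [0,-0.3,0],"jaw": 3.5},
    {"translation": [-0.8,0,-0.03],"turn": [0,-0.4,0],"jaw": 3.5},
    {"translation": [-0.8,0,-0.03],"turn": [0,-0.4,0],"jaw": 3.5},
    {"translation": [-0.8,0,-0.03],"turn": [0,-0.4,0],"jaw": 3.5}
  ]
}}

```text
time_s: 8.1
position: [541.3, -240.2, 87.1]
eef_rot: [[0.819, 0.146, 0.554], [0.121, -0.989, 0.082], [0.56, 0.0, -0.828]]
force: [0.7, -0.4, -1.3]
finger_gap: 0.554
grip_force: 53.9
```

```bash
python3 -c "
from h import *
where(); plan(*tcp(2,1.5,9))"
```

```text
toe in cradle [ 5.64 -0.1   0.66] angle [ 0.02 -9.09 -0.01] F cradle [ 0.  -0.5 -1.5] grip 53.9 t 8.1 tcp [ 541.3 -240.2   87.1]
shift cm [-0.35 -0.01 -0.13] turn [ 0.   -0.09  0.01]
```

>>> {"api": "apply_moves", "payload": {
  "targets": [
    {"translation": [-0.2,0,-0.03],"turn": [0,0,0],"jaw": 3.5},
    {"translation": [-0.35,0,-0.06],"turn": [0,0,0],"jaw": 3.5},
    {"translation": [-0.45,0,-0.06],"turn": [0,0,0],"jaw": 3.5},
    {"translation": [-0.45,0,-0.06],"turn": [0,0,0],"jaw": 3.5}
  ]
}}

```text
time_s: 8.5
position: [537.4, -240.7, 85.2]
eef_rot: [[0.819, 0.146, 0.555], [0.121, -0.989, 0.082], [0.561, 0.0, -0.828]]
force: [0.7, 0.4, -2.5]
finger_gap: 0.55
grip_force: 53.9
```

```bash
python3 -c "
from h import *
where()"
```

```text
toe in cradle [ 1.25 -0.05  0.58] angle [ 0.01 -9.11 -0.  ] F cradle [-0.3  0.3 -2.6] grip 53.9 t 8.5 tcp [ 537.4 -240.7   85.2]
```

Under the lip, no contact yet. I'll go on in 1 mm steps until it touches the stop.

>>> {"api": "apply_moves", "payload": {
  "targets": [
    {"translation": [-0.1,0,0],"turn": [0,0,0],"jaw": 3.5},
    {"translation": [-0.15,0,-0.02],"turn": [0,0,0],"jaw": 3.5},
    {"translation": [-0.2,0,-0.02],"turn": [0,0,0],"jaw": 3.5},
    {"translation": [-0.2,0,-0.02],"turn": [0,0,0],"jaw": 3.5}
  ]
}}

```text
time_s: 8.9
position: [536.9, -240.8, 85.6]
eef_rot: [[0.817, 0.146, 0.557], [0.121, -0.989, 0.082], [0.563, 0.001, -0.826]]
force: [5.3, 2.4, -0.9]
finger_gap: 0.555
grip_force: 53.8
```

```bash
python3 -c "
from h import *
where()"
```

```text
toe in cradle [ 1.04 -0.12  0.89] angle [ 0.03 -9.29 -0.04] F cradle [ 4.7  1.6 -3.2] grip 53.8 t 8.9 tcp [ 536.9 -240.8   85.6]
```

Contact at toe x≈1.0 mm with about 5 N, which is where a head-raised toe should meet the stop. Next I'll swing the head down onto the nose.

```bash
python3 -c "
from h import *
plan(*tcp(0.6,0.5,7.8));plan(*tcp(0.5,0.3,6.5))"
```

```text
shift cm [-0.04 -0.01  0.25] turn [ 0.03 -1.49  0.03]
shift cm [-0.05 -0.01  0.46] turn [ 0.03 -2.79  0.03]
```

>>> {"api": "apply_moves", "payload": {
  "targets": [
    {"translation": [0.03,0,0.12],"turn": [0,-0.8,0],"jaw": 3.5},
    {"translation": [0.04,0,0.25],"turn": [0,-1.5,0],"jaw": 3.5},
    {"translation": [0.05,0,0.36],"turn": [0,-2.2,0],"jaw": 3.5},
    {"translation": [0.05,0,0.46],"turn": [0,-2.8,0],"jaw": 3.5},
    {"translation": [0.05,0,0.46],"turn": [0,-2.8,0],"jaw": 3.5},
    {"translation": [0.05,0,0.46],"turn": [0,-2.8,0],"jaw": 3.5}
  ]
}}

```text
time_s: 9.5
position: [539.2, -240.6, 81.5]
eef_rot: [[0.844, 0.146, 0.515], [0.125, -0.989, 0.075], [0.521, 0.001, -0.854]]
force: [2.4, 3.0, 4.6]
finger_gap: 0.553
grip_force: 54.4
```

```bash
python3 -c "
from h import *
where()"
```

```text
toe in cradle [ 0.66 -0.29  0.45] angle [ 0.04 -6.39 -0.04] F cradle [4.4 2.6 3. ] grip 54.4 t 9.5 tcp [ 539.2 -240.6   81.5]
```

>>> {"api": "apply_moves", "payload": {
  "targets": [
    {"translation": [0,0,0],"turn": [0,0,0],"jaw": 5.5},
    {"translation": [0,0,0],"turn": [0,0,0],"jaw": 6.5},
    {"translation": [0,0,0],"turn": [0,0,0],"jaw": 7.5},
    {"translation": [0,0,0],"turn": [0,0,0],"jaw": 7.5},
    {"translation": [0,0,-2],"turn": [0,0,0],"jaw": 7.5},
    {"translation": [0,0,-5],"turn": [0,0,0],"jaw": 7.5},
    {"translation": [0,0,-9],"turn": [0,0,0],"jaw": 7.5},
    {"translation": [0,0,-9],"turn": [0,0,0],"jaw": 3},
    {"translation": [0,0,-9],"turn": [0,0,0],"jaw": 0},
    {"translation": [0,0,-9],"turn": [0,0,0],"jaw": 0}
  ]
}}

```text
time_s: 10.5
position: [491.9, -247.1, 156.1]
eef_rot: [[0.846, 0.146, 0.512], [0.124, -0.989, 0.077], [0.518, -0.001, -0.855]]
force: [0.9, -0.1, 0.1]
finger_gap: 0.37
grip_force: 0.0
```

```bash
cat > m.py <<'E'
from h import *
np.set_printoptions(suppress=True,precision=2)
import sys
where()
im,d,K,k1,T=grab('wrist',sys.argv[1]); P=cloud(d,K,k1,T); O,R,yaw=cradle(); C=(P-O)@R
b=(np.abs(C[...,1])<18)&(C[...,2]>5)&(C[...,2]<65)&(C[...,0]<159)
ws=C[b&(C[...,0]>30)&(C[...,2]>25)]
if len(ws):
    pf=np.polyfit(ws[:,0],ws[:,2],1); k=np.abs(ws[:,2]-np.polyval(pf,ws[:,0]))<3; pf=np.polyfit(ws[k][:,0],ws[k][:,2],1)
    print('face angle',np.degrees(np.arctan(pf[0])),'face z at x=83,140:',np.polyval(pf,[83,140]),'x range',np.percentile(ws[k][:,0],[.5,99.5]),k.sum())
f=C[(C[...,2]>28)&(C[...,2]<60)&(C[...,0]>60)&(C[...,0]<150)&(np.abs(C[...,1])<40)]; print('y range',np.percentile(f[:,1],[1,99]))
n=C[(np.abs(C[...,1])<13)&(C[...,0]>158)&(C[...,0]<180)&(C[...,2]>5)]; print('catch/tongue',[(a,np.percentile(n[(n[:,0]>a)&(n[:,0]<a+2)][:,2],[5,50,95])) for a in range(158,178,2) if ((n[:,0]>a)&(n[:,0]<a+2)).sum()>3])
E
python3 m.py w5.png
```

```text
toe in cradle [-11.09   0.32  88.47] angle [-0.02 -6.2   0.06] F cradle [ 0.9 -0.2 -0.3] grip 0.0 t 10.5 tcp [ 491.9 -247.1  156.1]
face angle 6.273365602302835 face z at x=83,140: [44.39 50.66] x range [ 30.88 150.64] 10477
y range [-23.76  23.03]
catch/tongue [(158, array([25.52, 26.58, 27.55])), (160, array([25.84, 27.  , 28.23])), (162, array([25.71, 27.07, 28.32])), (164, array([18.98, 21.04, 28.12])), (166, array([20.29, 22.39, 23.87])), (168, array([21.28, 22.29, 23.37])), (170, array([20.29, 21.58, 22.56])), (172, array([19.28, 20.6 , 21.6 ])), (174, array([16.04, 16.62, 17.36]))]
```

View pics/w5.png

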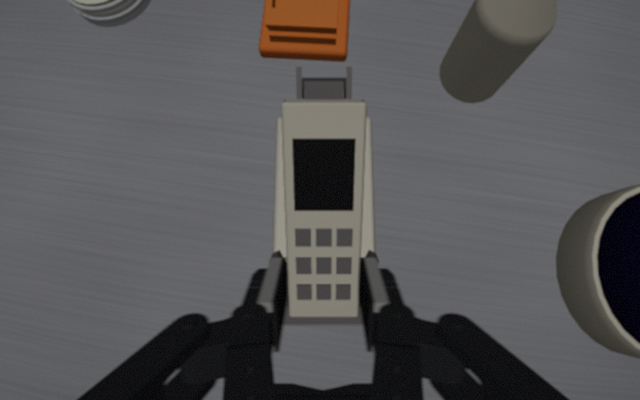

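The meter rests with its head at 6.3°, tongue on the nose at (325,88), centred within ±0.5 mm. Next: press near the head with the fingers shut.

```bash
python3 -c "
from h import *
O,R,yaw=cradle()
plan(O+R@np.array([142,0,85.]),Rt(yaw,25)); plan(O+R@np.array([142,0,58.]),Rt(yaw,25))"
```

```text
shift cm [ 6.83 -0.06  2.34] turn [-0.07 -6.17 -0.01]
shift cm [ 6.54 -0.05  5.02] turn [-0.07 -6.17 -0.01]
```

>>> {"api": "apply_moves", "payload": {
  "targets": [
    {"translation": [3.5,0,0.5],"turn": [0,-3,0],"jaw": 0},
    {"translation": [6.83,0,2.3],"turn": [0,-6.2,0],"jaw": 0},
    {"translation": [6.83,0,2.3],"turn": [0,-6.2,0],"jaw": 0},
    {"translation": [6.7,0,3.6],"turn": [0,-6.2,0],"jaw": 0},
    {"translation": [6.55,0,5.0],"turn": [0,-6.2,0],"jaw": 0},
    {"translation": [6.55,0,5.0],"turn": [0,-6.2,0],"jaw": 0},
    {"translation": [6.55,0,5.0],"turn": [0,-6.2,0],"jaw": 0},
    {"translation": [6.55,0,5.0],"turn": [0,-6.2,0],"jaw": 0}
  ]
}}

```text
time_s: 11.35
position: [573.1, -235.7, 149.8]
eef_rot: [[0.895, 0.146, 0.421], [0.132, -0.989, 0.061], [0.425, 0.001, -0.905]]
force: [-0.1, -0.1, -0.5]
finger_gap: 0.002
grip_force: 0.0
```

```bash
cat >> h.py <<'E'
def tip():
    o=manip.get_obs(); O,R,yaw=cradle(); print('tip in cradle',np.round(R.T@(o['position']-O),2),'F',np.round(R.T@o['force'],1),'gap',round(o['finger_gap'],3),o['time_s'])
E
python3 -c "
from h import *
tip();where()"
```

```text
tip in cradle [143.33  -1.25  60.8 ] F [-0.3 -0.1 -0.4] gap 0.002 11.35
toe in cradle [59.64 -0.37 56.84] angle [ 0.01 -0.17 -0.05] F cradle [-0.3 -0.1 -0.4] grip 0.0 t 11.35 tcp [ 573.1 -235.7  149.8]
```

>>> {"api": "apply_moves", "payload": {
  "targets": [
    {"translation": [0,-0.1,0.3],"turn": [0,0,0],"jaw": 0},
    {"translation": [0,-0.1,0.6],"turn": [0,0,0],"jaw": 0},
    {"translation": [0,-0.1,0.8],"turn": [0,0,0],"jaw": 0},
    {"translation": [0,-0.1,0.9],"turn": [0,0,0],"jaw": 0},
    {"translation": [0,-0.1,1.0],"turn": [0,0,0],"jaw": 0},
    {"translation": [0,-0.1,1.1],"turn": [0,0,0],"jaw": 0},
    {"translation": [0,-0.1,1.2],"turn": [0,0,0],"jaw": 0},
    {"translation": [0,-0.1,1.2],"turn": [0,0,0],"jaw": 0}
  ]
}}

```text
time_s: 12.15
position: [578.8, -233.9, 138.9]
eef_rot: [[0.895, 0.146, 0.421], [0.133, -0.989, 0.061], [0.425, 0.001, -0.905]]
force: [-1.8, 0.3, 4.4]
finger_gap: -0.003
grip_force: 2.6
```

```bash
python3 -c "
from h import *
tip()"
```

```text
tip in cradle [144.07  -0.24  48.49] F [0.3 0.6 4.7] gap -0.003 12.15
```

>>> {"api": "apply_moves", "payload": {
  "targets": [
    {"translation": [0,0,0.1],"turn": [0,0,0],"jaw": 0},
    {"translation": [0,0,0.2],"turn": [0,0,0],"jaw": 0},
    {"translation": [0,0,0.3],"turn": [0,0,0],"jaw": 0},
    {"translation": [0,0,0.3],"turn": [0,0,0],"jaw": 0}
  ]
}}

```text
time_s: 12.55
position: [580.3, -234.0, 137.2]
eef_rot: [[0.895, 0.146, 0.422], [0.133, -0.989, 0.061], [0.426, 0.002, -0.905]]
force: [-3.4, 0.4, 6.9]
finger_gap: -0.0
grip_force: 4.2
```

```bash
python3 -c "
from h import *
tip()"
```

```text
tip in cradle [144.66  -0.55  46.3 ] F [-0.1  0.9  7.7] gap -0.0 12.55
```

Force is climbing steadily and the head is moving down. Continuing.

>>> {"api": "apply_moves", "payload": {
  "targets": [
    {"translation": [0,0,0.1],"turn": [0,0,0],"jaw": 0},
    {"translation": [0,0,0.2],"turn": [0,0,0],"jaw": 0},
    {"translation": [0,0,0.3],"turn": [0,0,0],"jaw": 0},
    {"translation": [0,0,0.4],"turn": [0,0,0],"jaw": 0},
    {"translation": [0,0,0.4],"turn": [0,0,0],"jaw": 0}
  ]
}}

```text
time_s: 13.05
position: [581.3, -233.1, 131.1]
eef_rot: [[0.896, 0.146, 0.419], [0.132, -0.989, 0.062], [0.424, -0.0, -0.906]]
force: [0.2, 1.0, 1.6]
finger_gap: -0.001
grip_force: 0.6
```

```bash
python3 -c "
from h import *
tip()"
```

```text
tip in cradle [143.08   0.22  40.28] F [1.  0.9 1.3] gap -0.001 13.05
```

>>> {"api": "apply_moves", "payload": {
  "targets": [
    {"translation": [0,0,0.2],"turn": [0,0,0],"jaw": 0},
    {"translation": [0,0,0.4],"turn": [0,0,0],"jaw": 0},
    {"translation": [0,0,0.6],"turn": [0,0,0],"jaw": 0},
    {"translation": [0,0,0.7],"turn": [0,0,0],"jaw": 0},
    {"translation": [0,0,0.7],"turn": [0,0,0],"jaw": 0}
  ]
}}

```text
time_s: 13.55
position: [583.3, -232.8, 124.9]
eef_rot: [[0.897, 0.146, 0.417], [0.132, -0.989, 0.062], [0.422, -0.0, -0.907]]
force: [-5.3, 1.7, 5.3]
finger_gap: -0.001
grip_force: 3.2
```

```bash
python3 -c "
from h import *
tip()"
```

```text
tip in cradle [142.34   0.23  33.85] F [-2.3  2.5  6.9] gap -0.001 13.55
```

>>> {"api": "apply_moves", "payload": {
  "targets": [
    {"translation": [0,0,0.15],"turn": [0,0,0],"jaw": 0},
    {"translation": [0,0,0.3],"turn": [0,0,0],"jaw": 0},
    {"translation": [0,0,0.3],"turn": [0,0,0],"jaw": 0}
  ]
}}

```text
time_s: 13.85
position: [583.6, -233.0, 125.0]
eef_rot: [[0.897, 0.147, 0.417], [0.134, -0.989, 0.061], [0.421, 0.001, -0.907]]
force: [-21.3, 6.5, 19.7]
finger_gap: -0.0
grip_force: 12.9
```

```bash
python3 -c "
from h import *
tip()"
```

```text
tip in cradle [ 1.4261e+02 -4.0000e-02  3.3770e+01] F [-9.9  9.6 26.3] gap -0.0 13.85
```

>>> {"api": "apply_moves", "payload": {
  "targets": [
    {"translation": [0,0,-1],"turn": [0,0,0],"jaw": 0},
    {"translation": [0,0,-4],"turn": [0,0,0],"jaw": 0},
    {"translation": [-3,0,-8],"turn": [0,0,0],"jaw": 0},
    {"translation": [-6,0,-12],"turn": [0,0,0],"jaw": 0},
    {"translation": [-6,0,-12],"turn": [0,0,0],"jaw": 0},
    {"translation": [-6,0,-12],"turn": [0,0,0],"jaw": 0},
    {"translation": [-6,0,-12],"turn": [0,0,0],"jaw": 0}
  ]
}}

```text
time_s: 14.55
position: [481.3, -247.6, 204.2]
eef_rot: [[0.897, 0.146, 0.418], [0.132, -0.989, 0.063], [0.422, -0.001, -0.906]]
force: [-1.0, 0.1, -1.0]
finger_gap: -0.006
grip_force: 0.0
```

```bash
python3 m.py w6.png
```

```text
toe in cradle [ -1.23   1.35 145.59] angle [-0.01  0.01  0.07] F cradle [-1.3  0.3 -0.5] grip 0.0 t 14.55 tcp [ 481.3 -247.6  204.2]
face angle -0.225205742179592 face z at x=83,140: [34.22 33.99] x range [ 31.19 154.29] 7432
y range [-23.57  23.22]
catch/tongue [(158, array([6.54, 7.73, 8.98])), (160, array([ 6.6 ,  8.36, 12.48])), (162, array([12.39, 14.79, 16.83])), (164, array([17.07, 19.16, 21.47])), (166, array([21.3 , 22.7 , 24.23])), (168, array([21.25, 22.56, 23.7 ])), (170, array([20.11, 21.44, 22.52])), (172, array([16.14, 20.17, 21.77])), (174, array([15.65, 16.63, 17.72]))]
```

View pics/w6.png

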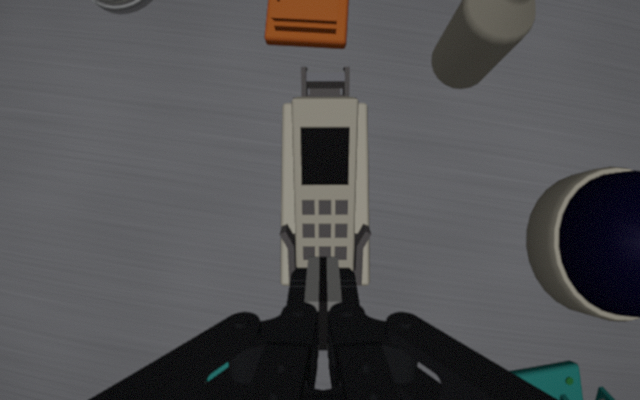

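The meter lies flat: face angle -0.2°, face at 34 mm. The tongue is at z≈8 mm under the nose (325,88), and the catch is back at rest. The robot is clear, so I'll hand in.

```bash
python3 -c "
from bench import manip
print(manip.sign_off())"
```

```text
the job is handed in; nothing more can be done
None
```

The meter is back in the white dock, screen outward, with its toe under the lip, its head snapped under the catch and the housing flat on the cradle; I handed the job in at about 14.6 s with the arm clear, and the last seating push briefly read about 30 N.

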